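Fit the grinder's bayonet lid and hold it half-turned

TASK

Three lids lie on the bench. Pick the one that fits the bowl of the grinder (the middle-sized one), set it down into the bowl with its two lugs through the two slots until its flange is fully home on the collar, and only then twist it clockwise (seen from above) half-way to the lock, until its pointer tabs stand by the single raised ribs on the outside of the collar. Never turn it as far as the lock catch, and finish still gripping the lid there, because it springs back if you let go; leave the other lids and things where they lie.

Things in the scene. Friction and masses are not known exactly. Their poses are not given: they have to be found in the camera images.
- lid_a_mid (a point): Middle-sized lid, the one that fits: grey plastic, flange 96 mm across, 51 mm tall, about 110 g. Point: on its axis, 25 mm above its underside; x along grip bar and lugs. Plug 14 mm deep, 72 mm dia, with a lug at +x and at -x at its foot (6 mm tall, 10 wide, 86 over both ends); flange 5 thick, pointer tabs on its rim at +x and -x; on it a grip bar 14 thick (y), 56 long, 32 tall. Half-turn symmetric.
- lid_b_mid (a point): Too small a lid: grey plastic, flange 74 mm across, 51 mm tall, about 70 g. Point: on its axis, 25 mm above its underside; x along grip bar and lugs. Plug 14 mm deep, 52 mm dia, with a lug at +x and at -x at its foot (6 mm tall, 10 wide, 64 over both ends); flange 5 thick, pointer tabs on its rim at +x and -x; on it a grip bar 14 thick (y), 44 long, 32 tall. Leave alone.
- lid_c_mid (a point): Too large a lid: grey plastic, flange 120 mm across, 51 mm tall, about 160 g. Point: on its axis, 25 mm above its underside; x along grip bar and lugs. Plug 14 mm deep, 94 mm dia, with a lug at +x and at -x at its foot (6 mm tall, 10 wide, 108 over both ends); flange 5 thick, pointer tabs on its rim at +x and -x; on it a grip bar 14 thick (y), 64 long, 32 tall. Leave alone.
- collar (a point): Centre of the steel collar's top face, on the fixed grinder (black base 132 mm across, bowl 112 outside), 135 mm above the bench; z up, slots at +x and -x. Ledge 6 mm thick, bore 76 mm; bowl below 92 across, 49 deep. With its x along this x (either way round) the lid drops in 14 mm until its flange rests on the collar, its point 11 mm above this one; it then turns clockwise only.
- slot (a point): Top of the slot at +x in the collar's ledge (15 mm wide, 41 mm from the axis); its twin is opposite. A lug put through here is at the entry, 0 deg.
- half_rib (a point): Top of a single raised rib (4 mm wide, 9 mm out) on the outside of the collar, 37 deg clockwise of the +x slot; its twin is opposite. A lid pointer beside it means half-way.
- lock_ribs (a point): Pair of small ribs on the outside of the collar, 75 deg clockwise of the +x slot (twin opposite): lid locked. The catch is first touched at about 50 deg and snaps behind a lug at about 74 deg.
- interlock (a joint): Sprung ring under the ledge that the lugs push round, rad: 0 at rest, grows clockwise. The lid meets it 5 deg past mid slot (0 to 10 with play), so half-way reads about 0.56; stop at 1.24. It pushes back with 0.05 N m at 0, 0.12 N m at half-way, and springs the lid back to its slots if let go.
- catch (a joint): Spring catch of the lock, inside the collar, m: 0 at rest, pushed outward by 0.001 to 0.003 as a lug passes it and snaps back behind it (the click).
- cake_tin: Bystander: open round aluminium cake tin, 160 mm across, 50 mm tall; origin at the centre of its underside.
- deli_jar: Bystander: lidded clear jar, 80 mm across, 75 mm tall; origin at the centre of its underside.
- spatula: Bystander: kitchen spatula lying on the bench along its x, handle to -x; origin at its underside.

How it is judged:
By the outcome, as a careful person would: the job done as asked, in the order asked, and still so for the second after the job is handed in, while the arm keeps its last pose, push and grip.
It also fails if it takes over 43 s, if anything falls off the work surface, if the arm or the gripper's body presses on something with over 40 N, if the wrist force passes 120 N, or if a joint passes its speed limit or range.

ROBOT

A 7-joint arm with a two-finger parallel gripper is mounted at the origin on the work surface. World frame = base frame: x ahead of the robot, y to its left, z up, the work surface at z = 0. Lengths are in m, angles in rad, forces in N, time in s.
With the tool pointing down it reaches from about 0.35 to 0.9 m from the base axis. Payload 8.1 kg.
Tool frame: the origin (TCP) lies between the finger pads; the fingertips stand ahead of it and the grasp point (between the pads) is the TCP (arm.nose_length is the z of the fingertips in the tool frame, in m); z points along the fingers, y is the line along which they close (so a half turn about z gives the same grasp; the last joint's range is limited). The gripper opens to 92 mm and grips with 3 to 60 N. Pads are 19 mm wide; open, the fingers measure 130 mm over their backs; the gripper's body (75 mm by 190 mm) begins 47 mm behind the grasp point.
Start: joints at [1.152, 0.434, 0.025, 1.573, -0.012, 1.134, -0.075], TCP at [0.194, -0.594, 0.246] pointing down, gripper open.
Joint ranges: [-2.62, 2.62], [-0.44, 2.09], [-1.27, 1.32], [0.08, 2.57], [-1.32, 4.46], [0.12, 2], [-2.74, 2.74]. Speed limits (rad/s): [2.22, 2.22, 3.01, 3.01, 3.14, 3.14, 3.14].

INTERFACE

Orientations are given as a rotation vector (axis times angle).
In Python, from cell import sensors, optics, arm gives the robot as it stands.
- The arm moves only by the tool arm_command, never from a script. Its argument "deltas" is one flat list of numbers, 7 for each row, row after row: the turn, a rotation vector about the world's x, y, z as a fraction of full scale, then the shift along the world's x, y, z as a fraction of full scale, then the finger opening in mm, from 0 to 91.8. In form: [wx, wy, wz, dx, dy, dz, fingers, wx, wy, wz, dx, dy, dz, fingers, ...]. A call has 1 to 20 rows; each row is the pose to reach, as a shift and turn from the pose commanded when the call began; what a row does not reach only later rows make up. Full scale, the value 1, is 1 m for a shift and 90 degrees for a turn. A row lasts 1/10 s, in which the tool goes at most 50 mm and 8.59 degrees, less where a joint would pass 70% of its speed; a pose out of reach is approached as far as the arm can. A call with a number of a shift or a turn outside -1 to 1 is refused whole. A call with a gripper value outside its range is refused whole. The fingers move at their own pace and stop on an object; "force" is the grip in N (left out, the last holds). Time passes only in rows, so rows that repeat a pose let the fingers close. It gives the time, the measured TCP pose, the force, the opening and the grip force at its end, in the units of the state.
- sensors.observe(): the state, without advancing time (a new reading comes with each control period).
- optics.get_image(name): name is "scene" or "top" or "wrist"; returns the picture (480x640x3 uint8, blue, green, red); there is no depth.
- optics.calibration(name): a dict with "camera_matrix" (3x3 intrinsics, pixels), "rvec" (rotation vector, rad) and "tvec" (3), from world to camera coordinates, as OpenCV has them. Camera axes: x right, y down, z forward; pixel columns grow to the right and rows downward; lengths in m; the calibration is good to about 2 mm. A picture is of the moment at which its call begins: read the wrist's pose just before it. calibration takes no time and is no camera call; for the wrist camera it gives the pose at the moment of the call.
- arm.sign_off(): hands the job in; it is judged then, once.
The state is a dict: "clock": time; "joints": joint angles; "dq": joint speeds; "joint_efforts": joint torques, N m; "position": TCP position; "ee_rot": TCP orientation; "force": force on the tool from outside, world axes, zero at the start; "ft_torque": the same for the moment, N m; "width": opening from 0.0 (shut) to 1.0 (fully open); "gripper_force": force on a finger pad.
Only numpy, scipy, OpenCV 4.12 (cv2) and the standard library are available. Lean on these libraries where they do the work, as an engineer would, in place of code of your own. Each camera call takes 0.05 s, during which the arm holds its last target. There are 200 camera calls.

## Working session

There is one attempt and no reset: what is moved stays moved. The work goes in short steps, Python scripts to look and compute and a tool call to move; the robot and the scene stay as the last step left them, time stands still between calls to the robot, and variables do not carry over. Pictures are saved under pics/ and viewed, at most 10 in all, crops included, and the job is handed in when it is done.

Besides the shell and the picture viewer there is one more tool, called after "Request:" in YAML: its name, and indented under it one key for each argument. arm_command: Moves the arm, as the interface text tells. Its arguments: {"type":"object","properties":{"deltas":{"type":"array","items":{"type":"number"}},"force":{"type":"number"}},"required":["deltas"]}

```bash
mkdir -p pics; python3 - <<'E'
from cell import sensors, optics, arm
import cv2
s=sensors.observe()
for k in("clock","position","ee_rot","width","force"):print(k,s[k])
print(arm.nose_length)
for n in("scene","top"):
    cv2.imwrite(f"pics/{n}0.png",optics.get_image(n)); print(n,optics.calibration(n))
E
```

```text
clock 0.0
position [ 0.19392986 -0.59364889  0.24495351]
ee_rot [-3.10100392e+00 -4.93720930e-01  5.88977904e-04]
width 0.9978104239189984
force [-0.40891521 -0.80278439 -0.62417772]
0.019
scene {'camera_matrix': array([[573.41553302,   0.        , 317.1477895 ],
       [  0.        , 573.41553302, 246.69277886],
       [  0.        ,   0.        ,   1.        ]]), 'rvec': array([ 1.20841399,  2.49134101, -0.81273063]), 'tvec': array([ 0.43893191, -0.31467075,  1.51186293])}
top {'camera_matrix': array([[612.45634486,   0.        , 318.15685144],
       [  0.        , 612.45634486, 240.65463183],
       [  0.        ,   0.        ,   1.        ]]), 'rvec': array([ 2.10525011, -2.10122768,  0.23974472]), 'tvec': array([-0.06419598,  0.62401184,  1.0765689 ])}
```

View pics/top0.png

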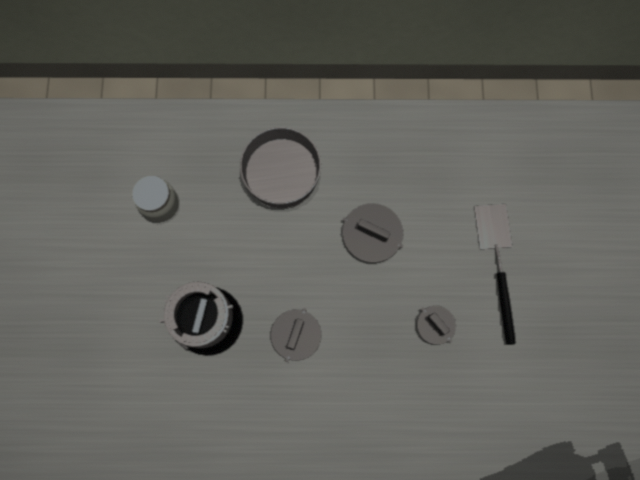

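View pics/scene0.png

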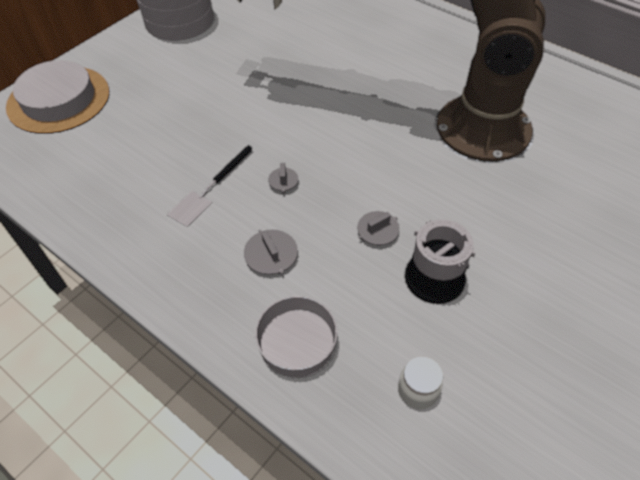

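The top view shows the middle lid at about (296,335), with its tabs near (304,311) and (287,360). The grinder collar is at about (198,315), the small lid at (437,325) and the large lid at (372,233). I'll zoom in on the lid and grinder.

```bash
cat > h.py <<'E'
import numpy as np, cv2
from cell import sensors, optics
def ray(cal,uv,z):
    R,_=cv2.Rodrigues(cal["rvec"]); t=cal["tvec"].ravel()
    uv=np.float64(uv).reshape(-1,2); K=cal["camera_matrix"]
    d=(R.T@np.linalg.inv(K)@np.c_[uv,np.ones(len(uv))].T).T; o=-R.T@t
    return o+d*((z-o[2])/d[:,2])[:,None]
E
python3 - <<'E'
from h import *
im=cv2.imread("pics/top0.png"); c=optics.calibration("top")
cv2.imwrite("pics/crop1.png",cv2.convertScaleAbs(cv2.resize(im[265:375,150:340],None,fx=4.2,fy=4.2,interpolation=cv2.INTER_CUBIC),alpha=1.5))
P=ray(c,[(296,335),(304,311),(287,360)],.019);print(P)
print(ray(c,[(198,315)],.135))
E
```

```text
[[ 0.45267938 -0.02146885  0.019     ]
 [ 0.49810922 -0.03629858  0.019     ]
 [ 0.40618667 -0.00504264  0.019     ]]
[[0.47801507 0.14316389 0.135     ]]
```

View pics/crop1.png

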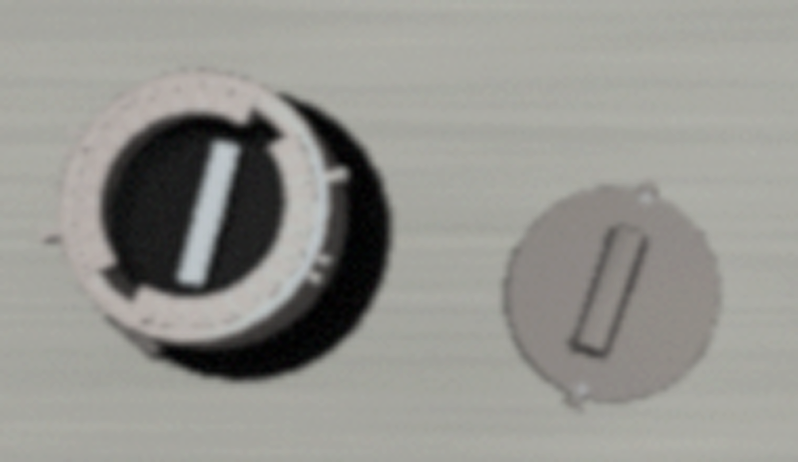

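The collar slots are at crop pixels (265,125) and (120,280), and the half rib is at (340,175). The lid tabs are at (648,195) and (578,393). I'm moving above the lid, split over two calls. I chose the half-turn grasp to keep the wrist joint in range.

Request:
arm_command:
  deltas: [0,0,0.95,0.259,0.572,0,91.8,0,0,0.95,0.259,0.572,0,91.8,0,0,0.95,0.259,0.572,0,91.8,0,0,0.95,0.259,0.572,0,91.8,0,0,0.95,0.259,0.572,0,91.8,0,0,0.95,0.259,0.572,0,91.8,0,0,0.95,0.259,0.572,0,91.8,0,0,0.95,0.259,0.572,0,91.8,0,0,0.95,0.259,0.572,0,91.8,0,0,0.95,0.259,0.572,0,91.8,0,0,0.95,0.259,0.572,0,91.8,0,0,0.95,0.259,0.572,0,91.8,0,0,0.95,0.259,0.572,0,91.8,0,0,0.95,0.259,0.572,0,91.8]

```text
clock: 1.5
position: [0.4542, -0.0177, 0.2458]
ee_rot: [-1.934, -2.475, -0.004]
force: [-1.6, -0.5, 0.3]
width: 0.999
gripper_force: 0.0
```

Request:
arm_command:
  deltas: [0,0,0.64,0,0,0,91.8,0,0,0.64,0,0,0,91.8,0,0,0.64,0,0,0,91.8,0,0,0.64,0,0,0,91.8,0,0,0.64,0,0,0,91.8,0,0,0.64,0,0,0,91.8,0,0,0.64,0,0,0,91.8,0,0,0.64,0,0,0,91.8]

```text
clock: 2.3
position: [0.4526, -0.0232, 0.2454]
ee_rot: [-0.513, -3.099, 0.001]
force: [0.2, 0.2, 0.1]
width: 1.0
gripper_force: 0.0
```

```bash
python3 - <<'E'
from h import *
s=sensors.observe()
for k in("clock","position","ee_rot","joints","force"):print(k,s[k])
c=optics.calibration("wrist");cv2.imwrite("pics/w1.png",optics.get_image("wrist"));
import pickle;pickle.dump(c,open("w1.pkl","wb"));print(c)
E
```

```text
clock 2.3
position [ 0.45257201 -0.02323837  0.2454093 ]
ee_rot [-5.12807155e-01 -3.09860977e+00  6.92285902e-04]
joints [ 0.59278394  0.24723219 -0.7799663   1.92348351  0.19986728  1.05022967
  0.97045059]
force [0.18175949 0.16547909 0.09584209]
{'camera_matrix': array([[376.74407002,   0.        , 319.16928007],
       [  0.        , 376.74407002, 242.65121946],
       [  0.        ,   0.        ,   1.        ]]), 'rvec': array([-2.36865779, -1.69481529, -0.22834487]), 'tvec': array([-0.12185252, -0.45282545,  0.27348801])}
```

View pics/w1.png

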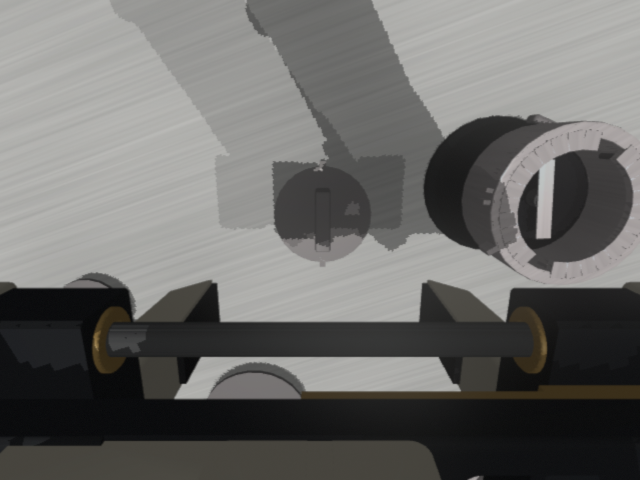

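The wrist view shows the lid at about (322,214), its tabs at (320,168) and (323,264) and its bar upright at column 323. The collar is at right, with slots near (607,150) and (548,268). I'll compute positions from it.

```bash
python3 - <<'E'
from h import *
import pickle
w=pickle.load(open("w1.pkl","rb")); im=cv2.imread("pics/w1.png"); t=optics.calibration("top")
def ang(P,i,j): d=P[i]-P[j]; return np.degrees(np.arctan2(d[1],d[0]))
P=ray(w,[(320.5,168),(322.5,264)],.017);print("lid tabs wrist",P,P.mean(0),ang(P,0,1))
Q=ray(w,[(316,190),(330,190),(330,250),(316,250)],.051);print("bar top",Q,Q.mean(0))
P=ray(t,[(150+648/4.2,265+195/4.2),(150+578/4.2,265+393/4.2)],.017);print("lid tabs top",P.mean(0),ang(P,0,1))
P=ray(t,[(150+265/4.2,265+125/4.2),(150+120/4.2,265+280/4.2)],.132);print("slots top",P,P.mean(0),ang(P,0,1))
# collar top in top image: bright pinkish mask ellipse
top=cv2.imread("pics/top0.png")[265:375,150:260]
hsv=cv2.cvtColor(cv2.resize(top,None,fx=4,fy=4,interpolation=cv2.INTER_CUBIC),cv2.COLOR_BGR2RGB).astype(int)
m=((hsv[...,0]-hsv[...,2]>4)&(hsv[...,0]>110)).astype(np.uint8)*255
m=cv2.morphologyEx(m,cv2.MORPH_OPEN,np.ones((5,5)))
cs,_=cv2.findContours(m,0,2);k=max(cs,key=cv2.contourArea)
e=cv2.fitEllipse(cv2.convexHull(k));print(e)
C=ray(t,[(150+(e[0][0]+.5)/4-.5,265+(e[0][1]+.5)/4-.5)],.135);print("collar centre",C)
cv2.imwrite("pics/m.png",m)
# lid flange circle, wrist
E
```

```text
lid tabs wrist [[ 0.40966388 -0.00967399  0.017     ]
 [ 0.50215587 -0.03897023  0.017     ]] [ 0.45590988 -0.02432211  0.017     ] 162.42473905210812
bar top [[ 0.42406112 -0.01884097  0.051     ]
 [ 0.42805276 -0.00713675  0.051     ]
 [ 0.48051238 -0.02459121  0.051     ]
 [ 0.47634687 -0.03681483  0.051     ]] [ 0.45224328 -0.02184594  0.051     ]
lid tabs top [ 0.453202   -0.02144225  0.017     ] -19.125250754999495
slots top [[0.51340924 0.11916652 0.132     ]
 [0.44980312 0.17568119 0.132     ]] [0.48160618 0.14742386 0.132     ] -41.62140441222952
((177.01292419433594, 190.8011016845703), (249.51226806640625, 281.73394775390625), 81.58082580566406)
collar centre [[0.48258863 0.15045158 0.135     ]]
```

Request:
arm_command:
  deltas: [0,0,0,0,0,-0.05,91.8,0,0,0,0,0,-0.1,91.8,0,0,0,0,0,-0.15,91.8,0,0,0,0,0,-0.18,91.8,0,0,0,0,0,-0.195,91.8,0,0,0,0,0,-0.203,91.8,0,0,0,0,0,-0.203,91.8,0,0,0,0,0,-0.203,5,0,0,0,0,0,-0.203,5,0,0,0,0,0,-0.203,5,0,0,0,0,0,-0.203,5,0,0,0,0,0,-0.203,5,0,0,0,0,0,-0.203,5,0,0,0,0,0,-0.203,5]
  force: 45

```text
clock: 3.75
position: [0.4531, -0.0221, 0.0428]
ee_rot: [0.513, 3.099, -0.0]
force: [1.0, -0.4, 0.1]
width: 0.44
gripper_force: 0.0
```

Request:
arm_command:
  deltas: [0,0,0,0,0,0,5,0,0,0,0,0,0,5,0,0,0,0,0,0,5,0,0,0,0,0,0,5,0,0,0,0,0,0,5,0,0,0,0,0,0,5]

```text
clock: 4.35
position: [0.4531, -0.0221, 0.0427]
ee_rot: [0.513, 3.099, 0.0]
force: [-0.0, 0.6, -0.3]
width: 0.15
gripper_force: 45.0
```

Request:
arm_command:
  deltas: [0,0,0,0,0,0.03,5,0,0,0,0,0,0.08,5,0,0,0,0,0,0.13,5,0,0,0,0,0,0.17,5,0,0,-0.09,0.03,0.023,0.207,5,0,0,-0.18,0.06,0.046,0.207,5,0,0,-0.258,0.09,0.069,0.207,5,0,0,-0.258,0.118,0.091,0.207,5,0,0,-0.258,0.118,0.091,0.207,5,0,0,-0.258,0.118,0.091,0.207,5,0,0,-0.258,0.118,0.091,0.207,5]

```text
clock: 5.45
position: [0.5703, 0.068, 0.2493]
ee_rot: [-1.127, -2.932, 0.002]
force: [-0.3, -1.1, -0.8]
width: 0.151
gripper_force: 45.0
```

```bash
python3 - <<'E'
from h import *
s=sensors.observe()
for k in("clock","position","ee_rot","joints","force","width"):print(k,s[k])
c=optics.calibration("wrist");cv2.imwrite("pics/w2.png",optics.get_image("wrist"));
import pickle;pickle.dump(c,open("w2.pkl","wb"))
E
```

```text
clock 5.45
position [0.57025911 0.06801528 0.24931589]
ee_rot [-1.12682072e+00 -2.93165939e+00  1.97932573e-03]
joints [ 0.27104215  0.43802611 -0.68042545  1.65185669  0.29593481  1.15865945
  0.35349735]
force [-0.31146309 -1.08937258 -0.77357053]
width 0.1511262201348816
```

View pics/w2.png

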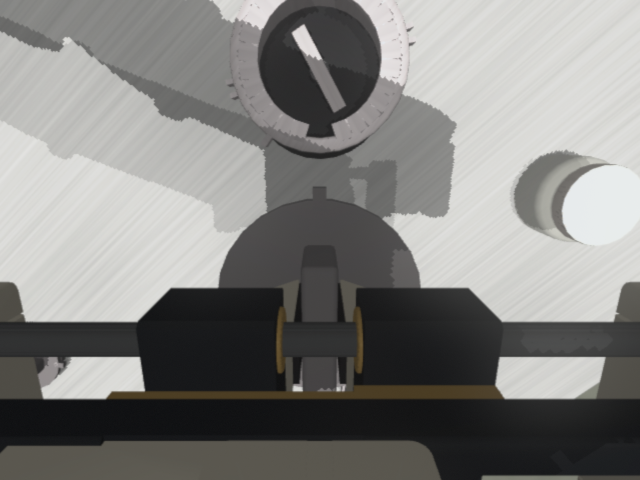

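The collar is at about (320,58), cut off by the top edge, with the near slot at (320,130). The held lid is aligned with the tool, its tab at (319,190). I'll back off 40 mm to see the whole collar.

Request:
arm_command:
  deltas: [0,0,0,0.03,-0.027,0,5,0,0,0,0.03,-0.027,0,5,0,0,0,0.03,-0.027,0,5]

```text
clock: 5.8
position: [0.601, 0.0399, 0.2495]
ee_rot: [-1.131, -2.931, 0.001]
force: [-0.4, 0.6, -1.2]
width: 0.146
gripper_force: 45.0
```

```bash
python3 - <<'E'
from h import *
s=sensors.observe()
for k in("clock","position","ee_rot"):print(k,s[k])
c=optics.calibration("wrist");im=optics.get_image("wrist");cv2.imwrite("pics/w3.png",im)
import pickle;pickle.dump(c,open("w3.pkl","wb"))
cv2.imwrite("pics/w3c.png",cv2.resize(im[0:230,200:440],None,fx=2.5,fy=2.5,interpolation=cv2.INTER_CUBIC))
E
```

```text
clock 5.8
position [0.6009727  0.0398727  0.24953568]
ee_rot [-1.13122557e+00 -2.93065442e+00  1.14922668e-03]
```

View pics/w3c.png

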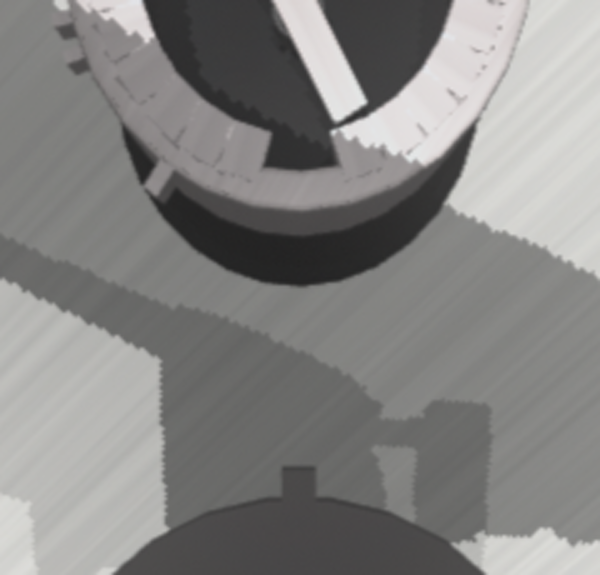

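Backing off was the wrong way: the collar moved further up the picture. I'll move closer instead.

Request:
arm_command:
  deltas: [0,0,0,-0.024,0.022,0,5,0,0,0,-0.048,0.044,0,5,0,0,0,-0.048,0.044,0,5,0,0,0,-0.048,0.044,0,5]

```text
clock: 6.25
position: [0.5523, 0.0865, 0.2503]
ee_rot: [1.123, 2.933, -0.0]
force: [0.1, -0.8, -0.4]
width: 0.151
gripper_force: 45.0
```

```bash
python3 - <<'E'
from h import *
s=sensors.observe()
for k in("clock","position","ee_rot"):print(k,s[k])
c=optics.calibration("wrist");im=optics.get_image("wrist");cv2.imwrite("pics/w4.png",im)
import pickle;pickle.dump(c,open("w4.pkl","wb"))
cv2.imwrite("pics/w4c.png",cv2.resize(im[0:230,200:440],None,fx=2.5,fy=2.5,interpolation=cv2.INTER_CUBIC))
E
```

```text
clock 6.25
position [0.55226226 0.08653993 0.25032068]
ee_rot [ 1.12325590e+00  2.93287041e+00 -3.36283737e-04]
```

View pics/w4c.png

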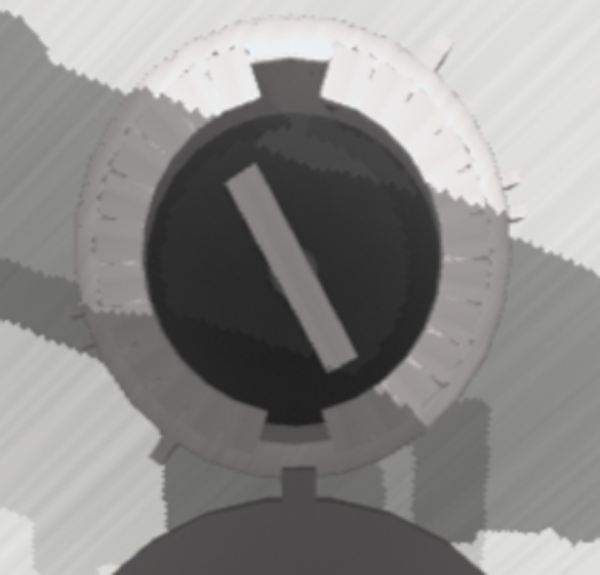

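The whole collar is now visible. The far slot mid is at crop (291,63) and the near slot mid at (294,441). The collar's outer edge runs from column 78 to 508, and the lid tab is at (299,467).

```bash
python3 - <<'E'
from h import *
import pickle
w=pickle.load(open("w4.pkl","rb"))
f=lambda L:[(200+(a+.5)/2.5-.5,(b+.5)/2.5-.5) for a,b in L]
ang=lambda d:np.degrees(np.arctan2(d[1],d[0]))
R,_=cv2.Rodrigues(w["rvec"]);print("cam",-R.T@w["tvec"].ravel(),"fwd",R[2])
far=ray(w,f([(252,64),(330,62),(262,98),(320,97)]),.135); near=ray(w,f([(258,441),(330,442),(267,408),(323,408)]),.135)
print(far,near)
a=far[2:].mean(0);b=near[2:].mean(0);print("inner corners mid",(a+b)/2,ang(a-b),np.linalg.norm(a-b))
a=far[:2].mean(0);b=near[:2].mean(0);print("outer",(a+b)/2,ang(a-b),np.linalg.norm(a-b))
o=ray(w,f([(78,235),(508,235)]),.135);print("outer rim",o,o.mean(0),np.linalg.norm(o[0]-o[1]))
o=ray(w,f([(145,255),(441,255)]),.135);print("bore",o,o.mean(0),np.linalg.norm(o[0]-o[1]))
t=ray(w,f([(299,468)]),.2266)[0]; tcp=np.array([.55226,.08654]);print("tab",t,"dist/ang from tcp",np.linalg.norm(t[:2]-tcp),ang(t[:2]-tcp))
r=[1.12325590,2.93287041,0];X=cv2.Rodrigues(np.array(r))[0][:,0];print("toolx",ang(X))
E
```

```text
cam [0.49759481 0.13317961 0.38892024] fwd [ 0.19919785 -0.18031907 -0.96322648]
[[0.44144442 0.16820956 0.135     ]
 [0.45369773 0.18247587 0.135     ]
 [0.44850402 0.16500058 0.135     ]
 [0.45777322 0.17563361 0.135     ]] [[0.50859056 0.10838109 0.135     ]
 [0.52162788 0.12248944 0.135     ]
 [0.50383071 0.11599405 0.135     ]
 [0.51372511 0.12700027 0.135     ]]
inner corners mid [0.48095827 0.14590713 0.135     ] 138.73510670665183 0.07402105526938264
outer [0.48134015 0.14538899 0.135     ] 138.42644221503565 0.09027903799769342
outer rim [[0.44043138 0.1094305  0.135     ]
 [0.5129133  0.19003125 0.135     ]] [0.47667234 0.14973087 0.135     ] 0.10839793152345595
bore [[0.45511492 0.11866966 0.135     ]
 [0.50527609 0.17445145 0.135     ]] [0.48019551 0.14656056 0.135     ] 0.07501833276611017
tab [0.51271162 0.11945781 0.2266    ] dist/ang from tcp 0.05145538697353466 140.22793880273497
toolx 138.08745140055376
```

Request:
arm_command:
  deltas: [0,0,0.003,-0.03,0.026,0,5,0,0,0.003,-0.06,0.052,0,5,0,0,0.003,-0.071,0.0613,-0.02,5,0,0,0.003,-0.071,0.0613,-0.05,5,0,0,0.003,-0.071,0.0613,-0.065,5,0,0,0.003,-0.071,0.0613,-0.065,5,0,0,0.003,-0.071,0.0613,-0.065,5,0,0,0.003,-0.071,0.0613,-0.065,5]

```text
clock: 7.1
position: [0.483, 0.1472, 0.1857]
ee_rot: [1.12, 2.934, 0.002]
force: [0.7, 0.1, -0.6]
width: 0.151
gripper_force: 45.0
```

Request:
arm_command:
  deltas: [0,0,0,0,0,-0.004,5,0,0,0,0,0,-0.008,5,0,0,0,0,0,-0.008,5]

```text
clock: 7.4
position: [0.4819, 0.1469, 0.1764]
ee_rot: [-1.12, -2.935, 0.001]
force: [-1.0, 0.2, -1.7]
width: 0.15
gripper_force: 45.0
```

```bash
python3 - <<'E'
from h import *
s=sensors.observe()
for k in("clock","position","ee_rot","force","ft_torque"):print(k,s[k])
c=optics.calibration("wrist");im=optics.get_image("scene")
cv2.imwrite("pics/s5c.png",cv2.resize(im[170:320,380:500],None,fx=4,fy=4,interpolation=cv2.INTER_CUBIC))
E
```

```text
clock 7.4
position [0.48192451 0.14693861 0.17637061]
ee_rot [-1.11994958e+00 -2.93486194e+00  5.86340438e-04]
force [-1.00762941  0.16531461 -1.74629022]
ft_torque [ 0.081463   -0.13789204 -0.0447552 ]
```

View pics/s5c.png

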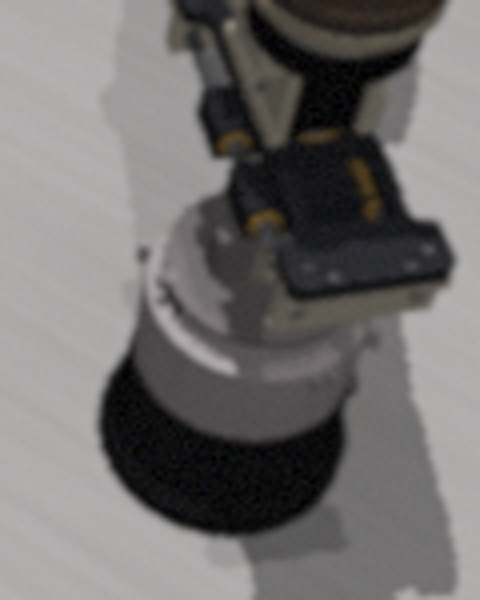

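The lid's plug is at the collar mouth, centred and with no contact force. I'll go on down slowly.

Request:
arm_command:
  deltas: [0,0,0,0,0,-0.002,5,0,0,0,0,0,-0.004,5,0,0,0,0,0,-0.004,5]

```text
clock: 7.75
position: [0.482, 0.1471, 0.1725]
ee_rot: [-1.12, -2.935, 0.0]
force: [0.0, -0.9, -1.9]
width: 0.145
gripper_force: 45.0
```

Request:
arm_command:
  deltas: [0,0,0,0,0,-0.002,5,0,0,0,0,0,-0.004,5,0,0,0,0,0,-0.006,5,0,0,0,0,0,-0.0075,5,0,0,0,0,0,-0.0075,5]

```text
clock: 8.25
position: [0.4819, 0.1471, 0.165]
ee_rot: [-1.12, -2.935, 0.0]
force: [-0.3, 0.5, -0.8]
width: 0.151
gripper_force: 45.0
```

Request:
arm_command:
  deltas: [0,0,0,0,0,-0.001,5,0,0,0,0,0,-0.002,5,0,0,0,0,0,-0.003,5,0,0,0,0,0,-0.003,5]

```text
clock: 8.65
position: [0.4822, 0.1472, 0.1637]
ee_rot: [1.119, 2.934, -0.001]
force: [-6.8, -3.3, 19.3]
width: 0.15
gripper_force: 45.0
```

The flange is seated: z stopped at 0.1637 as predicted, with about 19 N. I'll ease the press and twist in steps.

Request:
arm_command:
  deltas: [0,0,0,0,0,0.001,5,0,0,-0.03,0,0,0.001,5,0,0,-0.06,0,0,0.001,5,0,0,-0.09,0,0,0.001,5,0,0,-0.12,0,0,0.001,5,0,0,-0.15,0,0,0.001,5,0,0,-0.18,0,0,0.001,5,0,0,-0.21,0,0,0.001,5,0,0,-0.21,0,0,0.001,5]

```text
clock: 9.55
position: [0.4824, 0.1473, 0.1637]
ee_rot: [1.587, 2.71, 0.001]
force: [-1.5, -1.6, 4.9]
width: 0.15
gripper_force: 45.0
```

Request:
arm_command:
  deltas: [0,0,-0.03,0,0,0,5,0,0,-0.06,0,0,0,5,0,0,-0.09,0,0,0,5,0,0,-0.12,0,0,0,5,0,0,-0.15,0,0,0,5,0,0,-0.18,0,0,0,5,0,0,-0.2,0,0,0,5,0,0,-0.2,0,0,0,5,0,0,-0.2,0,0,0,5]

```text
clock: 10.45
position: [0.4824, 0.1473, 0.1637]
ee_rot: [1.99, 2.43, 0.001]
force: [-1.1, -1.4, 5.4]
width: 0.15
gripper_force: 45.0
```

```bash
python3 - <<'E'
from h import *
s=sensors.observe()
for k in("clock","position","ee_rot","force","ft_torque","width"):print(k,s[k])
r=s["ee_rot"];print(np.degrees(np.arctan2(*cv2.Rodrigues(r)[0][1::-1,0])))
im=optics.get_image("wrist");cv2.imwrite("pics/w6.png",cv2.resize(im[130:330,170:470],None,fx=2.6,fy=2.6,interpolation=cv2.INTER_CUBIC))
import pickle;pickle.dump(optics.calibration("wrist"),open("w6.pkl","wb"))
E
```

```text
clock 10.45
position [0.48235462 0.14729301 0.16372652]
ee_rot [1.98966640e+00 2.43033352e+00 7.84665080e-04]
force [-1.14970897 -1.43833015  5.44710885]
ft_torque [-0.20395629  0.23044957  0.13600274]
width 0.14967931425248424
101.3869665998373
```

View pics/w6.png

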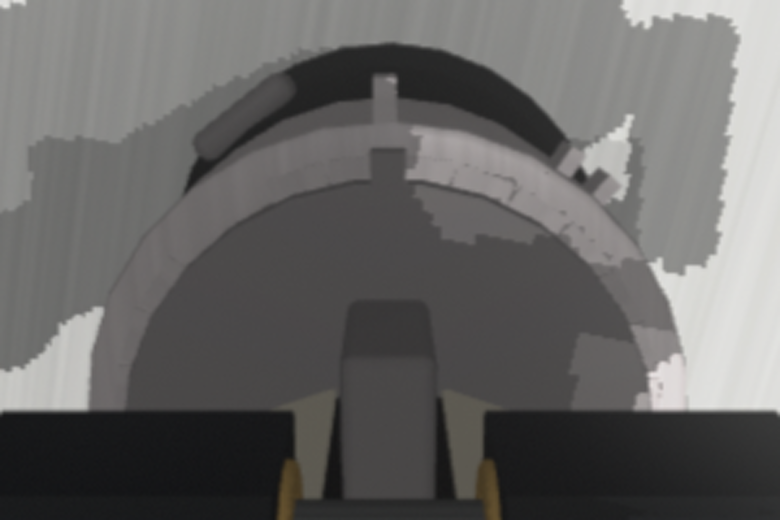

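The tab (388,163) is in line with the single rib (385,95), the flange is seated, and the 0.136 N m reaction matches half-way. I'll hand it in while still gripping.

```bash
python3 -c "
from cell import arm
print(arm.sign_off())"
```

```text
the job is handed in; nothing more can be done
None
```

The middle lid is fully seated on the collar and turned about 37° clockwise, so its visible tab lines up with the half-way rib, short of the lock catch; I handed the job in at about 10.5 s, still gripping the lid.

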